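Stir the brass beads in the bowl

ROBOT

A 7-joint arm with a two-finger parallel gripper is mounted at the origin on the work surface. World frame = base frame: x ahead of the robot, y to its left, z up, the work surface at z = 0. Lengths are in m, angles in rad, forces in N, time in s.
With the tool pointing down it reaches from about 0.425 to 0.925 m from the base axis. Payload 6.8 kg.
Tool frame: the origin (TCP) lies on the centre line of the jaws, within the pads' length; the fingertips stand bot.tip_reach ahead of it and the grasp point (between the pads) lies 3 mm ahead of it (bot.tip_reach is the distance from the TCP to the fingertips, in m); z points along the fingers, y is the line along which they close (so a half turn about z gives the same grasp; the last joint's range is limited). The gripper opens to 85 mm and grips with 20 to 120 N. Pads are 22 mm wide; open, the fingers measure 114 mm over their backs; the gripper's body (76 mm by 85 mm) begins 54 mm behind the grasp point. The pads swing forward as they close: fully open they stand 13 mm farther back than shut.
Start: joints at [-1.297, 0.477, 0.022, 1.555, -0.011, 1.109, -0.083], TCP at [0.251, 0.626, 0.253] pointing down, gripper open.
Joint ranges: [-2.96, 2.96], [-0.34, 2.1], [-1.41, 1.46], [0.24, 2.44], [-1.37, 4.51], [0.17, 1.92], [-2.96, 2.96]. Speed limits (rad/s): [2.39, 2.39, 3.14, 3.14, 3.14, 3.14, 3.14].

INTERFACE

Orientations are given as a unit quaternion [w, x, y, z].
In Python, from station import bot gives the robot as it stands.
- The arm moves only by the tool jog_arm, never from a script. Its argument "deltas" is a list of rows, each a list of 7 numbers: the shift along the world's x, y, z in m, then the turn, a rotation vector about the world's x, y, z in rad, then the opening, from 0 (shut) to 1 (fully open). In form: [[x, y, z, rx, ry, rz, grip], ...]. A call has 1 to 10 rows; each row shifts and turns the commanded pose from where the row before left it; what a row does not reach is not made up. A row lasts 1/10 s, in which the tool goes at most 50 mm and 8.59 degrees, less where a joint would pass 70% of its speed; a pose out of reach is approached as far as the arm can. A call with a gripper value outside its range is refused whole. The fingers move at their own pace and stop on an object; "newtons" is the grip in N (left out, the last holds). Time passes only in rows, so rows that do not move let the fingers close. It gives the time, the measured TCP pose, the force, the opening and the grip force at its end, in the units of the state.
- bot.get_obs(): the state, without advancing time (a new reading comes with each control period).
- bot.read_camera(name): name is "scene" or "side" or "wrist"; returns a dict with "img" (400x640x3 uint8, red, green, blue), "K" (3x3 intrinsics, pixels), "eye" and "attitude" of the camera in the world. Camera axes: x right, y down, z forward; pixel columns grow to the right and rows downward; lengths in m; the calibration is good to about 2 mm. A picture is of the moment at which its call begins. There is no depth.
- bot.hand_in(): hands the job in; it is judged then, once.
The state is a dict: "t": time; "q": joint angles; "joint_vel": joint speeds; "joint_torque": joint torques, N m; "eef_pos": TCP position; "tool_rot": TCP orientation; "contact_force": force on the tool from outside, world axes, zero at the start; "torque": the same for the moment, N m; "gripper_width": opening from 0.0 (shut) to 1.0 (fully open); "grasp_force": force on a finger pad.
Only numpy, scipy, OpenCV 4.12 (cv2) and the standard library are available. Lean on these libraries where they do the work, as an engineer would, in place of code of your own. Each camera call takes 0.05 s, during which the arm holds its last target. There are 200 camera calls.

TASK

Take the square-gripped wooden stirring stick out of the tool rack, put its lower end down close to the floor of the bowl that holds the brass beads and stir them round out of their places: three full turns or a little more, either way, in a circle about midway between the centre and the edge of the bowl's flat floor. Then stand the stick, lower end down, in the open metal jar and let go. All the beads must stay in the bowl, and bowl and jar must stay upright.

Things in the scene. Friction and masses are not known exactly. Their poses are not given: they have to be found in the camera images.
- stick: Pale wooden stirring stick, 175 mm long, about 40 g, upright in the rack: round shaft 14 mm thick, and at the top a square grip 18 x 18 mm, 128 to 175 mm above the lower end (middle at 152). Origin: centre of its lower end; z runs up the stick, x and y are square to the grip's faces. In the rack it leans up to 4 degrees; its neighbours stand along its y axis, so close the fingers along its x.
- rack: Fixed wooden block 56 x 175 x 55 mm high (origin: centre of its underside) with three holes, 17 mm wide, 45 mm deep, 60 mm apart along its y axis. They hold, in varying order, the stick (square grip, top 185 mm above the bench), a steel punch with a ball head (24 mm wide, top 129 mm) and a file with a round dark bulb handle (28 mm wide, top 130 mm).
- bowl: White ceramic bowl, loose, 0.8 kg, upright, 172 mm across the rim, 62 mm high. Origin: centre of its underside, z up. Flat inner floor 8 mm above the origin, about 48 mm in radius, then walls sloping out to an inner radius of 80 mm at the rim. At the start the beads lie in a ring around its centre, which is free: the stick can go straight down there. (The smaller empty dish is not used.)
- jar: Open cylindrical aluminium jar, empty, loose, 0.5 kg, 74 mm outer and 66 mm inner diameter, 100 mm high, inner floor 6 mm above the bench. Origin at the centre of its underside, z up. The stick put into it leans on its rim.
- bead1: A solid round brass bead, sphere of 24 mm diameter, about 30 g, one of four alike loose on the bowl's floor. Origin at its centre. It rolls freely.
- bead2: A solid round brass bead, sphere of 24 mm diameter, about 30 g, one of four alike loose on the bowl's floor. Origin at its centre. It rolls freely.
- bead3: A solid round brass bead, sphere of 24 mm diameter, about 30 g, one of four alike loose on the bowl's floor. Origin at its centre. It rolls freely.
- bead4: A solid round brass bead, sphere of 24 mm diameter, about 30 g, one of four alike loose on the bowl's floor. Origin at its centre. It rolls freely.
Mind the look-alikes: they are no part of the job. Leave any green or pink look-alike of the bead1 alone.

How it is judged:
On the way, in this order (a step that is already met when the one before it is completed fails the run):
1. the stick's lower end sweeps through the far (+x) side of the bowl, low among the beads (x of stick in the frame of bowl above 0.012 m and y of stick in the frame of bowl between -0.012 and 0.012 m and z of stick in the frame of bowl below 0.026 m and horizontal distance between stick and bowl below 0.065 m and angle between stick's own z axis and vertical below 0.6 rad), for 0.04 s.
2. then through the near (-x) side (x of stick in the frame of bowl below -0.012 m and y of stick in the frame of bowl between -0.012 and 0.012 m and z of stick in the frame of bowl below 0.026 m and horizontal distance between stick and bowl below 0.065 m and angle between stick's own z axis and vertical below 0.6 rad), for 0.04 s.
3. then through the left (+y) side (y of stick in the frame of bowl above 0.012 m and x of stick in the frame of bowl between -0.012 and 0.012 m and z of stick in the frame of bowl below 0.026 m and horizontal distance between stick and bowl below 0.065 m and angle between stick's own z axis and vertical below 0.6 rad), for 0.04 s.
4. then through the right (-y) side (y of stick in the frame of bowl below -0.012 m and x of stick in the frame of bowl between -0.012 and 0.012 m and z of stick in the frame of bowl below 0.026 m and horizontal distance between stick and bowl below 0.065 m and angle between stick's own z axis and vertical below 0.6 rad), for 0.04 s.
5. then through the far (+x) side again (three turns either way round include all five), and at least three beads are now more than 15 mm from where they started (all of step 1 and (distance of each of bead2, bead3, bead4 from where it was at the start of the episode above 0.015 m or distance of each of bead1, bead3, bead4 from where it was at the start of the episode above 0.015 m or distance of each of bead1, bead2, bead4 from where it was at the start of the episode above 0.015 m or distance of each of bead1, bead2, bead3 from where it was at the start of the episode above 0.015 m)), for 0.04 s.
At the end, for the whole second after the job is handed in: The stick stands at rest in the jar, lower end down: its lower end inside the jar (within 37 mm of its axis and 35 mm above its underside), leaning less than 45 degrees; all four beads are in the bowl (within 80 mm of its axis and below 65 mm); bowl and jar are upright within 10 degrees (horizontal distance between stick and jar below 0.037 m and z of stick in the frame of jar below 0.035 m and angle between stick's own z axis and vertical below 0.8 rad and linear speed of stick below 0.03 m/s and angle between each of jar, bowl's own z axis and vertical below 0.17 rad and horizontal distance between each of bead1, bead2, bead3, bead4 and bowl below 0.08 m and z of each of bead1, bead2, bead3, bead4 in the frame of bowl below 0.065 m); the robot touches nothing.
It also fails if it takes over 72 s, if anything falls off the work surface, if the arm or the gripper's body presses on something with over 40 N, if the wrist force passes 120 N, or if a joint passes its speed limit or range.

## Working session

There is one attempt and no reset: what is moved stays moved. The work goes in short steps, Python scripts to look and compute and a tool call to move; the robot and the scene stay as the last step left them, time stands still between calls to the robot, and variables do not carry over. Pictures are saved under pics/ and viewed, at most 10 in all, crops included, and the job is handed in when it is done.

Besides the shell and the picture viewer there is one more tool, called after "Request:" as name(argument=value, ...), one argument or row to a line, values as JSON. jog_arm: Moves the arm, as the interface text tells. Its arguments: {"type":"object","properties":{"deltas":{"type":"array"},"newtons":{"type":"number"}},"required":["deltas"]}

```bash
mkdir -p pics; ls; cat > h.py <<'E'
import numpy as np, cv2
from station import bot
from scipy.spatial.transform import Rotation as R
def cam(n):
    c=bot.read_camera(n); return c
def rot(c):
    a=np.array(c["attitude"],float)
    return a if a.shape==(3,3) else R.from_quat(a[[1,2,3,0]]).as_matrix()
def ray(c,u,v):
    d=rot(c)@np.linalg.solve(np.array(c["K"]),[u,v,1.]); return np.array(c["eye"],float),d/np.linalg.norm(d)
def plane(c,u,v,z):
    e,d=ray(c,u,v); return e+d*(z-e[2])/d[2]
def tri(c1,p1,c2,p2):
    e1,d1=ray(c1,*p1); e2,d2=ray(c2,*p2)
    s=np.linalg.lstsq(np.c_[d1,-d2],e2-e1,rcond=None)[0]
    a,b=e1+s[0]*d1,e2+s[1]*d2; return (a+b)/2,np.linalg.norm(a-b)
def proj(c,P):
    p=rot(c).T@(np.array(P)-np.array(c["eye"])); q=np.array(c["K"])@p; return q[:2]/q[2]
E
python3 - <<'E'
from h import *
import pickle
cs={n:cam(n) for n in("scene","side")}
pickle.dump(cs,open("c0.pkl","wb"))
for n,c in cs.items():
    cv2.imwrite(f"pics/{n}0.png",c["img"][:,:,::-1]); print(n,c["K"],c["eye"],c["attitude"])
print(bot.get_obs(), bot.tip_reach)
E
```

```text
pics
scene [[414.79231975   0.         324.03048511]
 [  0.         414.79231975 199.92623387]
 [  0.           0.           1.        ]] [0.88217805 0.46875391 0.87359758] [-0.08657403  0.2985434   0.90591473 -0.28756787]
side [[389.01336552   0.         314.31544303]
 [  0.         389.01336552 199.27554429]
 [  0.           0.           1.        ]] [ 0.28540378 -0.6858284   0.50347215] [-0.4710693   0.85990819 -0.16610551  0.10516927]
{'t': 0.1, 'q': array([-1.2970856 ,  0.47774077,  0.02232995,  1.55631909, -0.01150861,
        1.10929836, -0.08314372]), 'joint_vel': array([-0.00093943, -0.00324096, -0.00105885, -0.00462968,  0.00051093,
        0.00127905, -0.00062451]), 'joint_torque': array([ 4.87242345e-03, -5.97764397e+01,  1.61395267e+00, -2.81956387e+01,
        1.28587030e-02,  5.06766155e-03, -1.98865632e-05]), 'eef_pos': array([0.25132315, 0.62594748, 0.25242115]), 'tool_rot': array([-1.03049963e-04,  1.89755627e-01,  9.81831010e-01, -8.12357569e-04]), 'contact_force': array([ 0.10814532, -0.15796812,  0.13555457]), 'torque': array([ 0.02381072,  0.03752944, -0.0251973 ]), 'grasp_force': 0.0, 'gripper_width': 0.9977903359224028} 0.022
```

View pics/scene0.png

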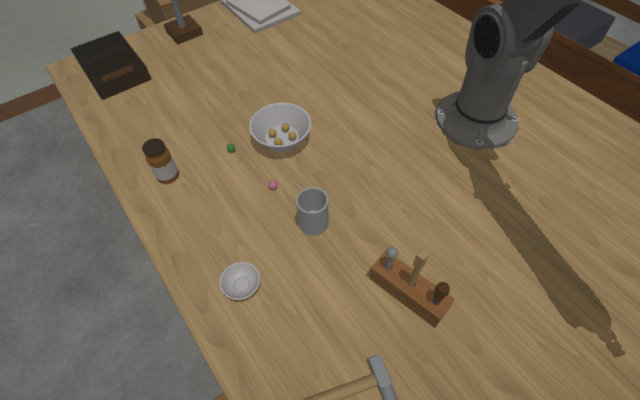

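View pics/side0.png

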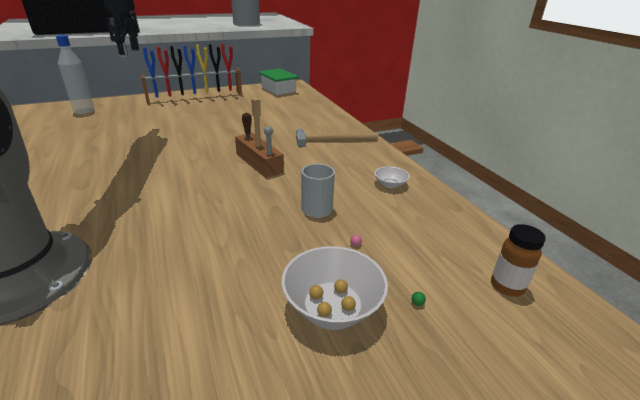

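Scene view: bowl (281,131) with four brass beads, jar (313,212), rack (412,290). In the rack are the punch (391,257, grey ball), the stick (420,265, pale square grip) and the file (441,291, dark bulb). The pale square one in the middle is the stick. Next I'll confirm it in an enlarged crop and measure.

```bash
python3 - <<'E'
from h import *
import pickle
cs=pickle.load(open("c0.pkl","rb"))
boxes={"scene":(235,95,320,165),"side":(275,245,395,335)}
for n,(a,b,c2,d) in boxes.items():
    c=cs[n]; hsv=cv2.cvtColor(c["img"],cv2.COLOR_RGB2HSV)
    m=((hsv[...,1]<60)&(hsv[...,2]>90)).astype(np.uint8); mm=np.zeros_like(m); mm[b:d,a:c2]=m[b:d,a:c2]
    cn=max(cv2.findContours(mm,0,cv2.CHAIN_APPROX_NONE)[0],key=cv2.contourArea)
    x,y,w,h=cv2.boundingRect(cn); p=cn[:,0]
    # hull, upper part points + fit ellipse
    L=p[p[:,0]==x][:,1].mean();Rr=p[p[:,0]==x+w-1][:,1].mean()
    A=plane(c,x,L,.062);B=plane(c,x+w-1,Rr,.062)
    print(n,(x,y,w,h),L,Rr,"bowl",(A+B)/2,np.linalg.norm(A-B))
    up=p[p[:,1]<=max(L,Rr)]
    P=np.array([plane(c,u,v,.062)[:2] for u,v in up])
    s=np.linalg.lstsq(np.c_[2*P,np.ones(len(P))],(P**2).sum(1),rcond=None)[0]
    print(" circle",s[:2],np.sqrt(s[2]+s[:2]@s[:2]))
    # brass beads
    bm=((hsv[...,0]>10)&(hsv[...,0]<30)&(hsv[...,1]>110)).astype(np.uint8)
    g=np.zeros_like(bm); g[b+3:d-3,a+10:c2-10]=bm[b+3:d-3,a+10:c2-10]
    _,_,st,ce=cv2.connectedComponentsWithStats(g)
    for s_,q in zip(st[1:],ce[1:]):
        if 15<s_[4]<600: print("  bead",q.round(1),s_[4],plane(c,*q,.020).round(3))
a=cv2.resize(cs["scene"]["img"][240:330,360:460],None,fx=4,fy=4,interpolation=cv2.INTER_CUBIC)
b=cv2.resize(cs["side"]["img"][90:180,225:325],None,fx=4,fy=4,interpolation=cv2.INTER_CUBIC)
cv2.imwrite("pics/rack.png",np.hstack([a,b])[:,:,::-1])
a=cv2.resize(cs["scene"]["img"][175:245,275:355],None,fx=5,fy=5,interpolation=cv2.INTER_CUBIC)
b=cv2.resize(cs["side"]["img"][155:225,278:358],None,fx=5,fy=5,interpolation=cv2.INTER_CUBIC)
cv2.imwrite("pics/jar.png",np.hstack([a,b])[:,:,::-1])
E
```

```text
scene (249, 102, 62, 50) 125.5 123.0 bowl [ 0.50499975 -0.27337085  0.062     ] 0.16722341753541833
 circle [ 0.50270875 -0.27612001] 0.08424566833183657
  bead [284.9 127. ] 41 [ 0.479 -0.293  0.02 ]
  bead [272.  132.8] 41 [ 0.521 -0.296  0.02 ]
  bead [292.  135.2] 40 [ 0.481 -0.254  0.02 ]
  bead [277.9 141.6] 39 [ 0.526 -0.257  0.02 ]
side (281, 246, 107, 84) 282.0 286.5 bowl [ 0.49648659 -0.2880458   0.062     ] 0.16768715129704354
 circle [ 0.50155442 -0.27840004] 0.08433379197308383
  bead [340.5 286. ] 132 [ 0.525 -0.258  0.02 ]
  bead [315.8 291.9] 138 [ 0.48  -0.255  0.02 ]
  bead [348. 303.] 145 [ 0.52  -0.297  0.02 ]
  bead [324. 309.] 152 [ 0.478 -0.295  0.02 ]
```

View pics/rack.png

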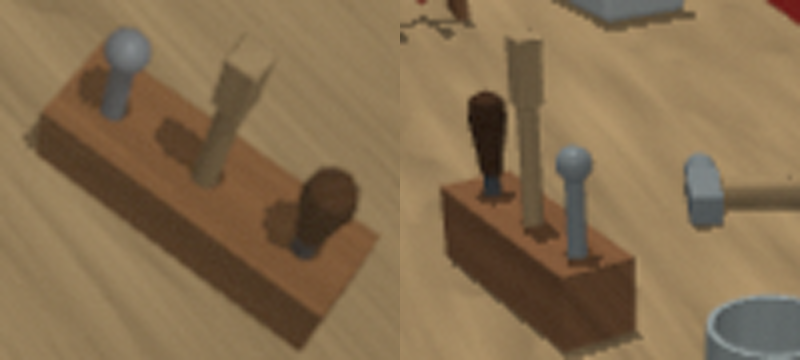

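View pics/jar.png

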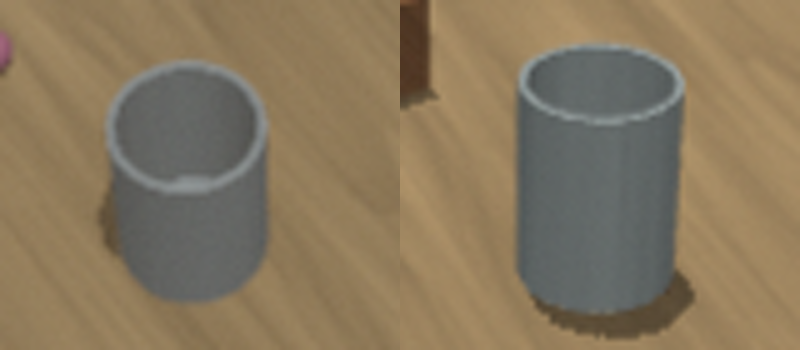

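The crop confirms it: the pale stick with the square grip is in the middle hole, top at scene (422.5,253.8) and side (256.2,99.2). The punch and file stand on either side. The jar rim centres are at scene (312.4,200.2) and side (318.2,171.8).

```bash
python3 - <<'E'
from h import *
import pickle
cs=pickle.load(open("c0.pkl","rb")); s,d=cs["scene"],cs["side"]
print("top",tri(s,(422.5,253.8),d,(256.2,99.2)),plane(s,422.5,253.8,.185),plane(d,256.2,99.2,.185))
print("hole",plane(s,411.7,285.7,.055),plane(d,258.5,147,.055))
print("jar",tri(s,(312.4,200.2),d,(318.2,171.8)),plane(s,312.4,200.2,.1),plane(d,318.2,171.8,.1))
c=[plane(s,*p,.055)[:2] for p in [(370,268.7),(386.2,251.2),(454.5,298.8),(439.5,318)]]
print(c,np.mean(c,0)); 
for i in range(4):
    v=c[(i+1)%4]-c[i]; print(np.linalg.norm(v),np.degrees(np.arctan2(v[1],v[0])))
c=[plane(d,*p,.055)[:2] for p in [(235.5,137),(267,159.2),(283.7,154.5)]]
for i in range(2):
    v=c[i+1]-c[i]; print("side",np.linalg.norm(v),np.degrees(np.arctan2(v[1],v[0])))
for q in [(391,252.5),]: print("punch",plane(s,*q,.117))
print("file",plane(s,441.5,289,.116))
T=R.from_quat(bot.get_obs()["tool_rot"][[1,2,3,0]]).as_matrix(); print(T)
E
```

```text
top (array([0.53253589, 0.2805322 , 0.18235968]), np.float64(0.003378907537388156)) [0.53210365 0.28166521 0.185     ] [0.53151112 0.27025075 0.185     ]
hole [0.53643778 0.28718755 0.055     ] [0.52873302 0.26372903 0.055     ]
jar (array([0.59340653, 0.00780962, 0.09621656]), np.float64(0.0024047420027910396)) [0.59370952 0.01052985 0.1       ] [0.59154543 0.00069376 0.1       ]
[array([0.58149661, 0.20514932]), array([0.52565654, 0.19394723]), array([0.4857893 , 0.36048564]), array([0.53928318, 0.37081811])] [0.53305641 0.28260008]
0.056952622412832374 -168.656446938893
0.17124380132196385 103.46255512591138
0.05448261537128359 10.932194071159426
0.1709623405250316 -75.70487386191331
side 0.1716672091993428 -75.40214766586762
side 0.050408415982623314 13.355976123546938
punch [0.54678983 0.22284013 0.117     ]
file [0.5208513  0.33985066 0.116     ]
[[-9.27985583e-01  3.72615750e-01 -5.10654139e-04]
 [ 3.72616085e-01  9.27984284e-01 -1.55608708e-03]
 [-1.05943541e-04 -1.63430433e-03 -9.99998659e-01]]
```

Request:
jog_arm(
  deltas=[
    [0.0282, -0.0345, 0.002, 0, 0, -0.0953, 1],
    [0.0282, -0.0345, 0.002, 0, 0, -0.0953, 1],
    [0.0282, -0.0345, 0.002, 0, 0, -0.0953, 1],
    [0.0282, -0.0345, 0.002, 0, 0, -0.0953, 1],
    [0.0282, -0.0345, 0.002, 0, 0, -0.0953, 1],
    [0.0282, -0.0345, 0.002, 0, 0, -0.0953, 1],
    [0.0282, -0.0345, 0.002, 0, 0, -0.0953, 1],
    [0.0282, -0.0345, 0.002, 0, 0, -0.0953, 1],
    [0.0282, -0.0345, 0.002, 0, 0, -0.0953, 1],
    [0.0282, -0.0345, 0.002, 0, 0, -0.0953, 1],
  ],
)

```text
t: 1.1
eef_pos: [0.5342, 0.2798, 0.2732]
tool_rot: [-0.0, 0.62, 0.784, -0.0]
contact_force: [1.6, 0.1, 0.0]
gripper_width: 1.0
grasp_force: 0.0
```

Request:
jog_arm(
  deltas=[
    [0, 0, 0, 0, 0, 0, 1],
    [0, 0, 0, 0, 0, 0, 1],
    [0, 0, 0, 0, 0, 0, 1],
  ],
)

```text
t: 1.4
eef_pos: [0.5325, 0.2827, 0.2728]
tool_rot: [-0.001, 0.618, 0.786, -0.0]
contact_force: [-0.3, -0.2, 0.1]
gripper_width: 1.0
grasp_force: 0.0
```

```bash
python3 - <<'E'
from h import *
c=cam("wrist"); o=bot.get_obs(); print(o["t"],o["eef_pos"]); T=R.from_quat(o["tool_rot"][[1,2,3,0]]).as_matrix();print(T)
print(c["eye"],rot(c))
im=c["img"].copy()
for P,col in [((.533,.281,.185),(255,0,0)),((.534,.283,.055),(0,255,0))]:
    p=proj(c,P);print(p); cv2.circle(im,tuple(int(x) for x in p),3,col,-1)
cv2.imwrite("pics/w1.png",im[:,:,::-1])
import pickle;pickle.dump(c,open("w1.pkl","wb"))
E
```

```text
1.45 [0.53228751 0.28304149 0.27287433]
[[-2.36876813e-01  9.71539006e-01 -1.15567999e-03]
 [ 9.71539531e-01  2.36877294e-01  2.96146787e-04]
 [ 5.61472503e-04 -1.05263849e-03 -9.99999288e-01]]
[0.51503223 0.35460278 0.39300511] [[ 9.71679445e-01  2.26091815e-01  6.87135079e-02]
 [ 2.36302580e-01 -9.29219875e-01 -2.84097720e-01]
 [-3.82211938e-04  2.92289094e-01 -9.56329932e-01]]
[318.95341072 210.92520034]
[320.11937162 172.81568388]
```

View pics/w1.png

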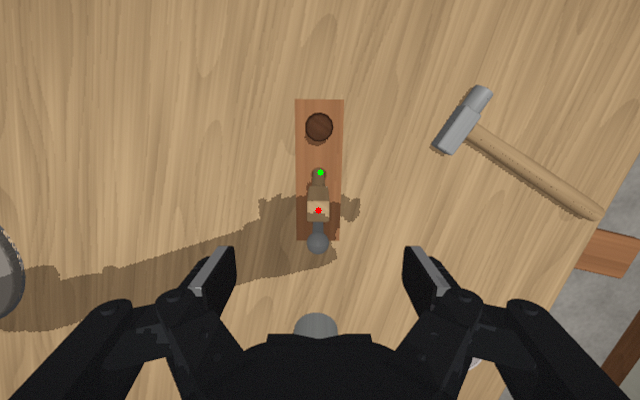

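The wrist view shows the stick's square top at (318,211), on my estimate, square with the fingers and with clear space on both sides. Going down to grip it.

Request:
jog_arm(
  deltas=[
    [0.0005, -0.002, -0.018, 0, 0, 0, 1],
    [0, 0, -0.018, 0, 0, 0, 1],
    [0, 0, -0.018, 0, 0, 0, 1],
    [0, 0, -0.018, 0, 0, 0, 1],
    [0, 0, -0.018, 0, 0, 0, 1],
    [0, 0, -0.018, 0, 0, 0, 1],
    [0, 0, 0, 0, 0, 0, 1],
    [0, 0, 0, 0, 0, 0, 0.6],
    [0, 0, 0, 0, 0, 0, 0.3],
    [0, 0, 0, 0, 0, 0, 0],
  ],
  newtons=60,
)

```text
t: 2.45
eef_pos: [0.5344, 0.28, 0.1664]
tool_rot: [0.0, 0.619, 0.786, 0.001]
contact_force: [-0.4, -0.3, 0.4]
gripper_width: 0.517
grasp_force: 0.0
```

Request:
jog_arm(
  deltas=[
    [0, 0, 0, 0, 0, 0, 0],
    [0, 0, 0, 0, 0, 0, 0],
    [0, 0, 0, 0, 0, 0, 0],
    [0, 0, 0, 0, 0, 0, 0],
    [0, 0, 0, 0, 0, 0, 0],
  ],
)

```text
t: 2.95
eef_pos: [0.5341, 0.2796, 0.166]
tool_rot: [-0.0, 0.619, 0.785, 0.0]
contact_force: [-2.2, -1.3, 5.8]
gripper_width: 0.203
grasp_force: 58.5
```

Request:
jog_arm(
  deltas=[
    [0, 0, 0.008, 0, 0, 0, 0],
    [0, 0, 0.013, 0, 0, 0, 0],
    [0, 0, 0.015, 0, 0, 0, 0],
    [0, 0, 0.015, 0, 0, 0, 0],
    [0, 0, 0.015, 0, 0, 0, 0],
    [0, 0, 0.015, 0, 0, 0, 0],
    [0, 0, 0.015, 0, 0, 0, 0],
    [0, 0, 0.015, 0, 0, 0, 0],
    [0, 0, 0.01, 0, 0, 0, 0],
    [0, 0, 0, 0, 0, 0, 0],
  ],
)

```text
t: 3.95
eef_pos: [0.5347, 0.2798, 0.2882]
tool_rot: [0.0, 0.619, 0.785, 0.001]
contact_force: [-0.1, -0.5, -0.5]
gripper_width: 0.207
grasp_force: 58.4
```

Request:
jog_arm(
  deltas=[
    [-0.001, -0.03, 0, 0, 0, 0, 0],
    [-0.002, -0.04, 0, 0, 0, 0, 0],
    [-0.003, -0.04, 0, 0, 0, 0, 0],
    [-0.003, -0.04, 0, 0, 0, 0, 0],
    [-0.003, -0.04, 0, 0, 0, 0, 0],
    [-0.003, -0.04, 0, 0, 0, 0, 0],
    [-0.003, -0.04, 0, 0, 0, 0, 0],
    [-0.003, -0.04, 0, 0, 0, 0, 0],
    [-0.003, -0.04, 0, 0, 0, 0, 0],
    [-0.002, -0.04, 0, 0, 0, 0, 0],
  ],
)

```text
t: 4.95
eef_pos: [0.5072, -0.112, 0.2858]
tool_rot: [-0.0, 0.619, 0.785, -0.0]
contact_force: [0.9, -0.2, -0.3]
gripper_width: 0.203
grasp_force: 58.5
```

Request:
jog_arm(
  deltas=[
    [-0.002, -0.04, 0, 0, 0, 0, 0],
    [-0.002, -0.04, 0, 0, 0, 0, 0],
    [-0.002, -0.04, 0, 0, 0, 0, 0],
    [0, -0.03, 0, 0, 0, 0, 0],
    [0, -0.017, 0, 0, 0, 0, 0],
    [0, 0, 0, 0, 0, 0, 0],
    [0, 0, 0, 0, 0, 0, 0],
    [0, 0, 0, 0, 0, 0, 0],
  ],
)

```text
t: 5.75
eef_pos: [0.5022, -0.276, 0.2859]
tool_rot: [-0.001, 0.618, 0.786, 0.0]
contact_force: [-0.2, 0.5, -0.7]
gripper_width: 0.199
grasp_force: 58.5
```

```bash
python3 - <<'E'
from h import *
import pickle
cs={n:cam(n) for n in("scene","side")}
pickle.dump(cs,open("c1.pkl","wb"))
o=bot.get_obs(); print(o["t"],o["eef_pos"],o["contact_force"],R.from_quat(o["tool_rot"][[1,2,3,0]]).as_matrix()[:,2])
ims=[]
for n,h in(("scene",1),("side",1)):
    c=cs[n]; u,v=proj(c,o["eef_pos"]-[0,0,.12]); u=int(np.clip(u,65,575)); v=int(np.clip(v,75,325)); print(n,u-65,v-75)
    ims.append(cv2.resize(c["img"][v-75:v+75,u-65:u+65],None,fx=3,fy=3,interpolation=cv2.INTER_CUBIC))
cv2.imwrite("pics/held.png",np.hstack(ims)[:,:,::-1])
E
```

```text
5.85 [ 0.50233169 -0.27614777  0.28611263] [-0.74754115 -0.85243889  0.45053253] [-2.09594164e-04  7.55660739e-04 -9.99999693e-01]
scene 210 18
side 272 151
```

View pics/held.png

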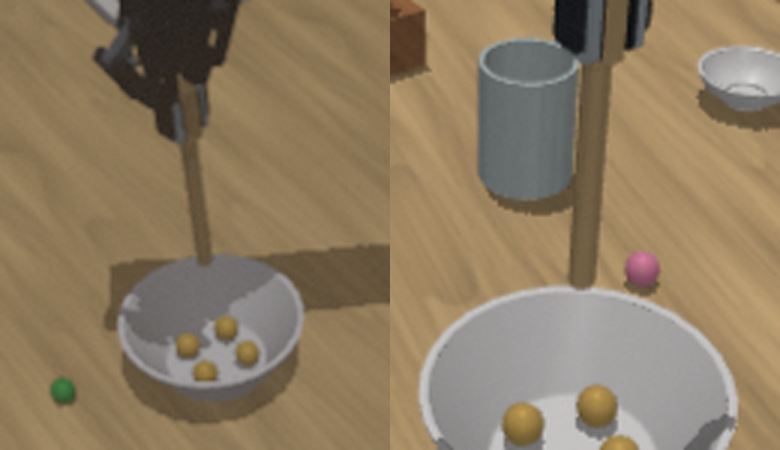

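The stick is held firmly. Its lower end is at scene (278,105) and side (336,246), with a slight lean.

```bash
python3 - <<'E'
from h import *
import pickle
cs=pickle.load(open("c1.pkl","rb")); s,d=cs["scene"],cs["side"]
print(tri(s,(278,104.8),d,(336,245)), plane(s,278,104.8,.13),plane(d,336,245,.13))
# bowl via fore-known circle method on side rim, bowl center pixels
print(proj(s,(.502,-.277,.13)),proj(d,(.502,-.277,.13)))
E
```

```text
(array([ 0.50177509, -0.27435463,  0.12952732]), np.float64(0.0015393240640556485)) [ 0.50133731 -0.27352194  0.13      ] [ 0.50218641 -0.275224    0.13      ]
[277.06967113 104.17537284] [336.3904086  245.72184074]
```

Request:
jog_arm(
  deltas=[
    [0, -0.001, -0.015, 0, 0, 0, 0],
    [0, 0, -0.02, 0, 0, 0, 0],
    [0, 0, -0.02, 0, 0, 0, 0],
    [0, 0, -0.02, 0, 0, 0, 0],
    [0, 0, -0.015, 0, 0, 0, 0],
    [0, 0, -0.01, 0, 0, 0, 0],
    [0, 0, -0.008, 0, 0, 0, 0],
    [0, 0, -0.004, 0, 0, 0, 0],
    [0, 0, -0.002, 0, 0, 0, 0],
    [0, 0, 0, 0, 0, 0, 0],
  ],
)

```text
t: 6.85
eef_pos: [0.5022, -0.2787, 0.1725]
tool_rot: [0.0, 0.619, 0.785, 0.0]
contact_force: [0.9, 0.2, -0.7]
gripper_width: 0.204
grasp_force: 58.5
```

Request:
jog_arm(
  deltas=[
    [0.004, 0, 0, 0, 0, 0, 0],
    [0.006, 0, 0, 0, 0, 0, 0],
    [0.006, 0, 0, 0, 0, 0, 0],
    [0.005, 0, 0, 0, 0, 0, 0],
    [0.003, 0, 0, 0, 0, 0, 0],
    [0, 0, 0, 0, 0, 0, 0],
  ],
)

```text
t: 7.45
eef_pos: [0.5266, -0.2784, 0.1722]
tool_rot: [0.0, 0.619, 0.786, -0.0]
contact_force: [-0.4, 0.6, -0.2]
gripper_width: 0.205
grasp_force: 58.5
```

Request:
jog_arm(
  deltas=[
    [-0.00117, 0.00742, 0, 0, 0, 0, 0],
    [-0.00341, 0.00669, 0, 0, 0, 0, 0],
    [-0.00531, 0.00531, 0, 0, 0, 0, 0],
    [-0.00669, 0.00341, 0, 0, 0, 0, 0],
    [-0.00742, 0.00117, 0, 0, 0, 0, 0],
    [-0.00742, -0.00117, 0, 0, 0, 0, 0],
    [-0.00669, -0.00341, 0, 0, 0, 0, 0],
    [-0.00531, -0.00531, 0, 0, 0, 0, 0],
    [-0.00341, -0.00669, 0, 0, 0, 0, 0],
    [-0.00117, -0.00742, 0, 0, 0, 0, 0],
  ],
)

```text
t: 8.45
eef_pos: [0.4785, -0.2796, 0.1728]
tool_rot: [0.001, 0.619, 0.785, 0.0]
contact_force: [2.4, -1.0, -0.4]
gripper_width: 0.202
grasp_force: 58.7
```

Request:
jog_arm(
  deltas=[
    [0.00117, -0.00742, 0, 0, 0, 0, 0],
    [0.00341, -0.00669, 0, 0, 0, 0, 0],
    [0.00531, -0.00531, 0, 0, 0, 0, 0],
    [0.00669, -0.00341, 0, 0, 0, 0, 0],
    [0.00742, -0.00117, 0, 0, 0, 0, 0],
    [0.00742, 0.00117, 0, 0, 0, 0, 0],
    [0.00669, 0.00341, 0, 0, 0, 0, 0],
    [0.00531, 0.00531, 0, 0, 0, 0, 0],
    [0.00341, 0.00669, 0, 0, 0, 0, 0],
    [0.00117, 0.00742, 0, 0, 0, 0, 0],
  ],
)

```text
t: 9.45
eef_pos: [0.5258, -0.2777, 0.172]
tool_rot: [-0.001, 0.619, 0.786, -0.0]
contact_force: [0.4, -0.1, -0.4]
gripper_width: 0.203
grasp_force: 58.9
```

```bash
cat > chk.py <<'E'
from h import *
import pickle
c=cam("side"); a=pickle.load(open("c0.pkl","rb"))["side"]
def g(im):
    hsv=cv2.cvtColor(im,cv2.COLOR_RGB2HSV)
    m=((hsv[...,1]<60)&(hsv[...,2]>90)).astype(np.uint8); mm=np.zeros_like(m); mm[240:340,250:420]=m[240:340,250:420]
    cn=max(cv2.findContours(mm,0,1)[0],key=cv2.contourArea); bb=cv2.boundingRect(cn)
    bm=((hsv[...,0]>10)&(hsv[...,0]<30)&(hsv[...,1]>110)).astype(np.uint8); q=np.zeros_like(bm); q[265:325,295:375]=bm[265:325,295:375]
    _,_,st,ce=cv2.connectedComponentsWithStats(q)
    return bb,[(ce[i].round(),int(st[i,4]),plane(c,*ce[i],.02)[:2].round(3)) for i in range(1,len(st)) if st[i,4]>30]
print(g(a["img"])); print(g(c["img"])); o=bot.get_obs(); print(o["t"],o["eef_pos"],o["contact_force"])
cv2.imwrite("pics/chk.png",cv2.resize(c["img"][150:350,230:430],None,fx=3,fy=3)[:,:,::-1])
E
python3 chk.py
```

```text
((281, 246, 107, 84), [(array([340., 286.]), 132, array([ 0.525, -0.258])), (array([316., 292.]), 138, array([ 0.48 , -0.255])), (array([348., 303.]), 145, array([ 0.52 , -0.297])), (array([324., 309.]), 152, array([ 0.478, -0.295]))])
((282, 246, 106, 84), [(array([329., 281.]), 129, array([ 0.513, -0.24 ])), (array([356., 294.]), 140, array([ 0.541, -0.285])), (array([312., 300.]), 146, array([ 0.468, -0.27 ])), (array([336., 314.]), 109, array([ 0.492, -0.312]))])
9.5 [ 0.52652138 -0.27611865  0.17197389] [ 0.82280575  1.67847684 -0.46168868]
```

The bowl hasn't moved and all four beads have shifted about 20 mm. Carrying on with the stirring.

Request:
jog_arm(
  deltas=[
    [-0.00117, 0.00742, 0, 0, 0, 0, 0],
    [-0.00341, 0.00669, 0, 0, 0, 0, 0],
    [-0.00531, 0.00531, 0, 0, 0, 0, 0],
    [-0.00669, 0.00341, 0, 0, 0, 0, 0],
    [-0.00742, 0.00117, 0, 0, 0, 0, 0],
    [-0.00742, -0.00117, 0, 0, 0, 0, 0],
    [-0.00669, -0.00341, 0, 0, 0, 0, 0],
    [-0.00531, -0.00531, 0, 0, 0, 0, 0],
    [-0.00341, -0.00669, 0, 0, 0, 0, 0],
    [-0.00117, -0.00742, 0, 0, 0, 0, 0],
  ],
)

```text
t: 10.5
eef_pos: [0.4794, -0.2791, 0.1729]
tool_rot: [0.001, 0.619, 0.785, 0.001]
contact_force: [3.8, 0.6, 0.5]
gripper_width: 0.2
grasp_force: 59.1
```

Request:
jog_arm(
  deltas=[
    [0.00117, -0.00742, 0, 0, 0, 0, 0],
    [0.00341, -0.00669, 0, 0, 0, 0, 0],
    [0.00531, -0.00531, 0, 0, 0, 0, 0],
    [0.00669, -0.00341, 0, 0, 0, 0, 0],
    [0.00742, -0.00117, 0, 0, 0, 0, 0],
    [0.00742, 0.00117, 0, 0, 0, 0, 0],
    [0.00669, 0.00341, 0, 0, 0, 0, 0],
    [0.00531, 0.00531, 0, 0, 0, 0, 0],
    [0.00341, 0.00669, 0, 0, 0, 0, 0],
    [0.00117, 0.00742, 0, 0, 0, 0, 0],
  ],
)

```text
t: 11.5
eef_pos: [0.5247, -0.2781, 0.1718]
tool_rot: [-0.001, 0.619, 0.785, -0.001]
contact_force: [-4.2, -0.5, 0.5]
gripper_width: 0.204
grasp_force: 59.3
```

```bash
python3 chk.py
```

```text
((281, 246, 107, 84), [(array([340., 286.]), 132, array([ 0.525, -0.258])), (array([316., 292.]), 138, array([ 0.48 , -0.255])), (array([348., 303.]), 145, array([ 0.52 , -0.297])), (array([324., 309.]), 152, array([ 0.478, -0.295]))])
((282, 246, 106, 84), [(array([325., 283.]), 129, array([ 0.504, -0.243])), (array([354., 291.]), 137, array([ 0.542, -0.278])), (array([313., 307.]), 144, array([ 0.464, -0.284])), (array([342., 313.]), 128, array([ 0.501, -0.313]))])
11.55 [ 0.52501207 -0.27628796  0.17160884] [-3.65620713  0.85065079 -0.59320315]
```

Request:
jog_arm(
  deltas=[
    [-0.00117, 0.00742, 0, 0, 0, 0, 0],
    [-0.00341, 0.00669, 0, 0, 0, 0, 0],
    [-0.00531, 0.00531, 0, 0, 0, 0, 0],
    [-0.00669, 0.00341, 0, 0, 0, 0, 0],
    [-0.00742, 0.00117, 0, 0, 0, 0, 0],
    [-0.00742, -0.00117, 0, 0, 0, 0, 0],
    [-0.00669, -0.00341, 0, 0, 0, 0, 0],
    [-0.00531, -0.00531, 0, 0, 0, 0, 0],
    [-0.00341, -0.00669, 0, 0, 0, 0, 0],
    [-0.00117, -0.00742, 0, 0, 0, 0, 0],
  ],
)

```text
t: 12.55
eef_pos: [0.4775, -0.2789, 0.1721]
tool_rot: [-0.0, 0.619, 0.785, 0.0]
contact_force: [4.1, 2.0, 0.0]
gripper_width: 0.203
grasp_force: 59.3
```

Request:
jog_arm(
  deltas=[
    [0.00117, -0.00742, 0, 0, 0, 0, 0],
    [0.00341, -0.00669, 0, 0, 0, 0, 0],
    [0.00531, -0.00531, 0, 0, 0, 0, 0],
    [0.00669, -0.00341, 0, 0, 0, 0, 0],
    [0.00742, -0.00117, 0, 0, 0, 0, 0],
    [0.00742, 0.00117, 0, 0, 0, 0, 0],
    [0.00669, 0.00341, 0, 0, 0, 0, 0],
    [0.00531, 0.00531, 0, 0, 0, 0, 0],
    [0.00341, 0.00669, 0, 0, 0, 0, 0],
    [0.00117, 0.00742, 0, 0, 0, 0, 0],
  ],
)

```text
t: 13.55
eef_pos: [0.5262, -0.2781, 0.1723]
tool_rot: [0.0, 0.619, 0.786, -0.0]
contact_force: [-2.9, -1.6, 0.1]
gripper_width: 0.199
grasp_force: 59.3
```

Request:
jog_arm(
  deltas=[
    [-0.00117, 0.00742, 0, 0, 0, 0, 0],
    [-0.00341, 0.00669, 0, 0, 0, 0, 0],
    [-0.00531, 0.00531, 0, 0, 0, 0, 0],
    [-0.00669, 0.00341, 0, 0, 0, 0, 0],
    [-0.00742, 0.00117, 0, 0, 0, 0, 0],
    [0, -0.006, 0, 0, 0, 0, 0],
    [0, -0.006, 0, 0, 0, 0, 0],
    [0, -0.006, 0, 0, 0, 0, 0],
    [0, -0.006, 0, 0, 0, 0, 0],
    [0, 0, 0, 0, 0, 0, 0],
  ],
)

```text
t: 14.55
eef_pos: [0.5019, -0.2802, 0.1724]
tool_rot: [0.0, 0.62, 0.785, -0.0]
contact_force: [0.5, 1.2, -0.1]
gripper_width: 0.204
grasp_force: 59.3
```

```bash
python3 chk.py
```

```text
((281, 246, 107, 84), [(array([340., 286.]), 132, array([ 0.525, -0.258])), (array([316., 292.]), 138, array([ 0.48 , -0.255])), (array([348., 303.]), 145, array([ 0.52 , -0.297])), (array([324., 309.]), 152, array([ 0.478, -0.295]))])
((281, 246, 107, 84), [(array([347., 287.]), 136, array([ 0.534, -0.264])), (array([313., 289.]), 134, array([ 0.478, -0.247])), (array([319., 309.]), 145, array([ 0.47 , -0.293])), (array([349., 311.]), 142, array([ 0.513, -0.314]))])
14.6 [ 0.50191018 -0.27943155  0.17224353] [0.70404638 0.94021788 0.45387488]
```

View pics/chk.png

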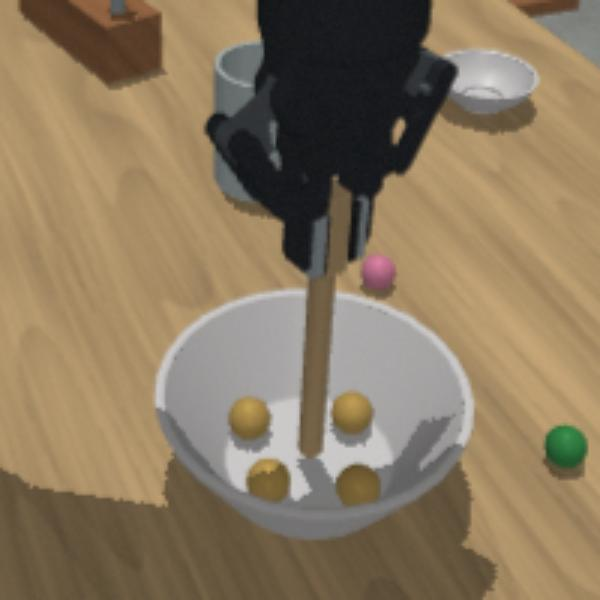

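The beads are stirred and all four are in the bowl; the bowl is upright and the stick is at its centre. Lifting now and going to the jar, leaning the stick a little so it falls clear of the fingers' closing line.

Request:
jog_arm(
  deltas=[
    [0, 0, 0.008, 0, 0, 0, 0],
    [0, 0, 0.012, 0, 0, 0, 0],
    [0, 0, 0.015, 0, 0, 0, 0],
    [0, 0, 0.015, 0, 0, 0, 0],
    [0, 0, 0.015, 0, 0, 0, 0],
    [0, 0, 0.015, 0, 0, 0, 0],
    [0, 0, 0.015, 0, 0, 0, 0],
    [0, 0, 0.015, 0, 0, 0, 0],
    [0, 0, 0.015, 0, 0, 0, 0],
    [0, 0, 0, 0, 0, 0, 0],
  ],
)

```text
t: 15.6
eef_pos: [0.5029, -0.2793, 0.2999]
tool_rot: [0.002, 0.619, 0.785, 0.001]
contact_force: [-0.1, -0.6, -0.5]
gripper_width: 0.199
grasp_force: 59.3
```

Request:
jog_arm(
  deltas=[
    [0.0097, 0.0257, 0, 0, 0, 0, 0],
    [0.0097, 0.0257, 0, 0, 0, 0, 0],
    [0.0097, 0.0257, 0, 0, 0, 0, 0],
    [0.0097, 0.0257, 0, 0, 0, 0, 0],
    [0.0097, 0.0257, 0, 0.0292, 0.0071, 0, 0],
    [0.0097, 0.0257, 0, 0.0292, 0.0071, 0, 0],
    [0.0097, 0.0257, 0, 0.0292, 0.0071, 0, 0],
    [0.0097, 0.0257, 0, 0.0292, 0.0071, 0, 0],
    [0.0097, 0.0257, 0, 0.0292, 0.0071, 0, 0],
    [0.0104, 0.0257, 0, 0.0292, 0.0071, 0, 0],
  ],
)

```text
t: 16.6
eef_pos: [0.6, -0.0203, 0.297]
tool_rot: [-0.072, 0.616, 0.782, 0.056]
contact_force: [-0.2, 0.1, -1.1]
gripper_width: 0.199
grasp_force: 59.3
```

Request:
jog_arm(
  deltas=[
    [0, 0, 0, 0, 0, 0, 0],
    [0, 0, 0, 0, 0, 0, 0],
    [0, 0, 0, 0, 0, 0, 0],
  ],
)

```text
t: 16.9
eef_pos: [0.5994, -0.0228, 0.2971]
tool_rot: [-0.071, 0.617, 0.782, 0.055]
contact_force: [-0.0, 0.2, -0.5]
gripper_width: 0.205
grasp_force: 59.3
```

```bash
python3 - <<'E'
from h import *
import pickle
cs={n:cam(n) for n in("scene","side")}
pickle.dump(cs,open("c2.pkl","wb"))
o=bot.get_obs(); T=R.from_quat(o["tool_rot"][[1,2,3,0]]).as_matrix(); print(o["t"],o["eef_pos"],T[:,2],o["eef_pos"]+.1566*T[:,2])
ims=[]
for n in cs:
    c=cs[n]; u,v=proj(c,o["eef_pos"]-[0,0,.16]).astype(int); print(n,u-50,v-60)
    ims.append(cv2.resize(c["img"][v-60:v+60,u-50:u+50],None,fx=4,fy=4,interpolation=cv2.INTER_CUBIC))
cv2.imwrite("pics/overjar.png",np.hstack(ims)[:,:,::-1])
E
```

```text
17.0 [ 0.59937455 -0.02275725  0.29739186] [-0.04216589  0.17410013 -0.98382477] [0.59277137 0.00450683 0.1433249 ]
scene 251 122
side 276 100
```

View pics/overjar.png

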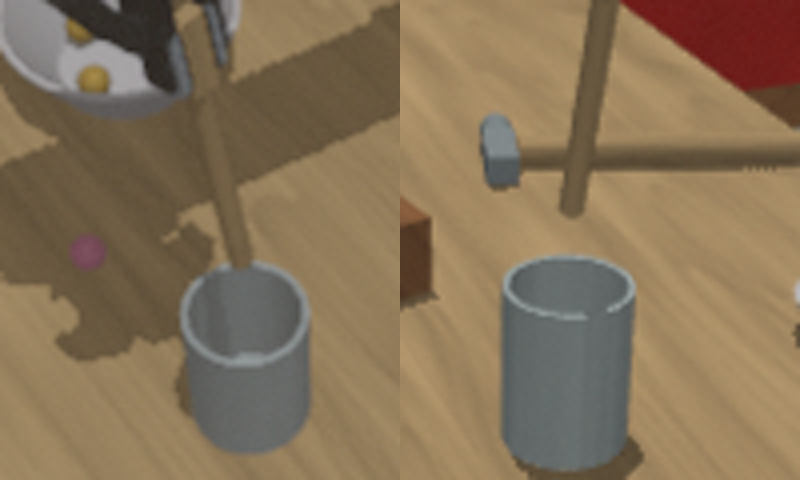

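The lower end is at scene (311,187.5) and side (318.8,152.5); the jar rim centre is at scene (312.3,200.5) and side (318,172).

```bash
python3 - <<'E'
from h import *
import pickle
cs=pickle.load(open("c2.pkl","rb")); s,d=cs["scene"],cs["side"]
print(tri(s,(311,187),d,(318.7,152.5)), tri(s,(312.3,200.5),d,(318,172)))
print(plane(s,311,187,.143),plane(d,318.7,152.5,.143)); print(plane(s,312.3,200.5,.1),plane(d,318,172,.1))
E
```

```text
(array([0.59275812, 0.00570512, 0.14406765]), np.float64(0.0012323410928475646)) (array([0.59346921, 0.00808847, 0.0955146 ]), np.float64(0.0016610748132786053))
[0.5917632  0.00526805 0.143     ] [0.59418341 0.00739617 0.143     ]
[0.59437257 0.01107283 0.1       ] [ 5.90772215e-01 -3.69411351e-06  1.00000000e-01]
```

Request:
jog_arm(
  deltas=[
    [0, 0.001, -0.015, 0, 0, 0, 0],
    [0, 0, -0.015, 0, 0, 0, 0],
    [0, 0, -0.018, 0, 0, 0, 0],
    [0, 0, -0.018, 0, 0, 0, 0],
    [0, 0, -0.018, 0, 0, 0, 0],
    [0, 0, -0.018, 0, 0, 0, 0],
    [0, 0, -0.015, 0, 0, 0, 0],
    [0, 0, -0.01, 0, 0, 0, 0],
    [0, 0, -0.006, 0, 0, 0, 0],
    [0, 0, 0, 0, 0, 0, 0],
  ],
)

```text
t: 18.0
eef_pos: [0.5993, -0.0206, 0.1635]
tool_rot: [-0.071, 0.617, 0.782, 0.055]
contact_force: [0.2, 0.7, -0.5]
gripper_width: 0.199
grasp_force: 59.3
```

Request:
jog_arm(
  deltas=[
    [0, 0, -0.001, 0, 0, 0, 0],
    [0, 0, 0, 0, 0, 0, 0],
  ],
)

```text
t: 18.2
eef_pos: [0.6002, -0.0207, 0.164]
tool_rot: [-0.07, 0.616, 0.782, 0.056]
contact_force: [-0.4, -0.3, -0.1]
gripper_width: 0.203
grasp_force: 59.3
```

No contact yet, and the end is about 10 mm above the bench, so roughly 4 mm above the jar's floor. Lowering a touch more, then opening.

Request:
jog_arm(
  deltas=[
    [0, 0, -0.002, 0, 0, 0, 0],
    [0, 0, 0, 0, 0, 0, 0],
    [0, 0, 0, 0, 0, 0, 0.3],
    [0, 0, 0, 0, 0, 0, 0.5],
    [0, 0, 0, 0, 0, 0, 0.8],
    [0, 0, 0, 0, 0, 0, 1],
    [0, 0, 0, 0, 0, 0, 1],
    [0, 0, 0, 0, 0, 0, 1],
    [0, 0, 0, 0, 0, 0, 1],
    [0, 0, 0, 0, 0, 0, 1],
  ],
)

```text
t: 19.2
eef_pos: [0.5997, -0.0206, 0.1613]
tool_rot: [-0.071, 0.616, 0.782, 0.056]
contact_force: [0.4, 0.2, -0.1]
gripper_width: 0.999
grasp_force: 0.0
```

Request:
jog_arm(
  deltas=[
    [0, 0, 0.01, 0, 0, 0, 1],
    [0, 0, 0.015, 0, 0, 0, 1],
    [0, 0, 0.02, 0, 0, 0, 1],
    [0, 0, 0.02, 0, 0, 0, 1],
    [0, 0, 0.02, 0, 0, 0, 1],
    [0, 0, 0.02, 0, 0, 0, 1],
    [0, 0, 0.02, 0, 0, 0, 1],
    [0, 0, 0.02, 0, 0, 0, 1],
    [0, 0, 0, 0, 0, 0, 1],
    [0, 0, 0, 0, 0, 0, 1],
  ],
)

```text
t: 20.2
eef_pos: [0.5998, -0.0207, 0.3072]
tool_rot: [-0.07, 0.616, 0.782, 0.056]
contact_force: [0.4, 1.0, -0.5]
gripper_width: 1.003
grasp_force: 0.0
```

```bash
python3 - <<'E'
from h import *
cs={n:cam(n) for n in("scene","side")}
o=bot.get_obs(); print(o["t"],o["eef_pos"],o["contact_force"])
a=cv2.resize(cs["scene"]["img"][90:250,230:360],None,fx=3,fy=3); b=cv2.resize(cs["side"]["img"][90:250,260:390],None,fx=3,fy=3)
cv2.imwrite("pics/end.png",np.hstack([a,b])[:,:,::-1])
E
python3 chk.py|tail -2
```

```text
20.3 [ 0.59919462 -0.02047105  0.30574474] [0.55085446 0.93571607 0.50219771]
((281, 246, 107, 84), [(array([347., 287.]), 134, array([ 0.534, -0.264])), (array([313., 289.]), 133, array([ 0.478, -0.247])), (array([319., 309.]), 145, array([ 0.471, -0.292])), (array([349., 311.]), 141, array([ 0.513, -0.313]))])
20.35 [ 0.59912594 -0.02045052  0.3054965 ] [0.44480428 0.75922906 0.44954572]
```

View pics/end.png

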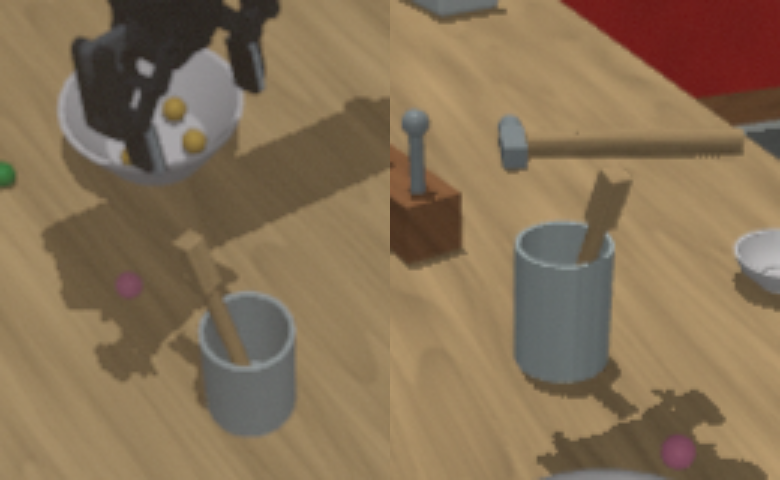

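The stick leans in the upright jar, clear of the gripper, and the four beads are in the bowl. Handing in after a short wait.

Request:
jog_arm(
  deltas=[
    [0, 0, 0, 0, 0, 0, 1],
    [0, 0, 0, 0, 0, 0, 1],
    [0, 0, 0, 0, 0, 0, 1],
    [0, 0, 0, 0, 0, 0, 1],
    [0, 0, 0, 0, 0, 0, 1],
  ],
)

```text
t: 20.85
eef_pos: [0.5997, -0.0206, 0.3062]
tool_rot: [-0.071, 0.616, 0.782, 0.056]
contact_force: [-0.2, 0.4, -0.0]
gripper_width: 1.002
grasp_force: 0.0
```

```bash
python3 -c "
from station import bot
print(bot.hand_in())"
```

```text
the job is handed in; nothing more can be done
None
```

I stirred the beads 3.25 turns, left the stick standing in the jar with all four beads still in the bowl, and handed the job in at about 21 s of robot time; no verdict was returned.

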